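# Jack up the front of an orbital shaker and hold it there

### The job

The orbital shaker on the bench needs new front feet. Set the small red ratchet jack on the bench with its saddle centred under the marked lift pad of the shaker's yellow lug, then pump the jack's handle until both front feet stand clear of the bench by more than 10 mm, lifting the shaker with the jack alone and without shifting it or knocking the glassware around it. Finish while holding: the jack creeps down by itself, so keep the handle pressed down at the bottom of its last stroke and do not let go, so that a colleague can change the feet.

Things in the scene. Friction and masses are not known exactly. Their poses are not given: they have to be found in the camera images.
- shaker: orbital shaker: white box, 270 mm wide (along its y), 230 mm deep (x), 129 mm high to the platform (wire flask clamps reach 162 mm), 3.2 kg (heaviest at the rear), loose, on four rubber feet. Origin: on the bench under its middle. Its front (-x side, wall at x = -115 mm) carries a level yellow lug, 52 mm wide, reaching out to x = -173 mm, its underside 87 and its top 93 mm above the bench
- lift_pad (a point): centre of the underside of the lift pad, a black rubber disc 36 mm across under the yellow lug, 83 mm above the bench before the lift, 150 mm from the shaker's origin along its -x. An orange disc with a black dot on top of the lug marks it
- front_foot_near (a point): underside of the front foot on the shaker's +y side (control panel side, nearer the robot); z = its height above the bench, 0 at the start. Once the saddle bears, a foot rises about 0.75 mm per mm of saddle
- front_foot_far (a point): underside of the front foot on the shaker's -y side; z = its height above the bench
- rear_foot_near (a point): underside of the rear foot on the shaker's +y side; the rear feet stay on the bench where they are (within 20 mm)
- jack: red ratchet jack, loose, about 0.93 kg. Origin: on the bench straight below the middle of its saddle; z up; +x is the way it goes in under a load, the handle points back along -x. Base plate x = -170 to +30 mm, 66 mm wide, 8 mm thick. Everything on it stands within that width. It has to stand flat on the bench
- saddle (a point): centre of the top of the saddle, a dark steel disc 32 mm across, 72 mm above the jack's foot at the start, so that it goes in 11 mm below the lift pad. It rises at most 42 mm. As the shaker tips up, its pad swings back over the saddle by 7 mm and more; the jack stays where it is
- jack_cheeks (a point): place to carry the jack, near its centre of mass, 58 mm above its foot at jack x = -60 mm: midway between two tall flat red cheek plates, 40 mm over their outsides (jaws close along the jack's y), x = -87 to -29 mm, top at 78 mm. The handle's shank rises between the plates: its top is 65 mm above the foot at x = -65 mm, 101 mm at x = -108 mm
- handle_pin (a point): the pin on which the handle turns, level and parallel to the jack's y, at jack x = -45 mm, 33 mm above its foot
- handle_grip (a point): middle of the handle's black rubber grip, a round bar 20 mm thick and 84 mm long, 150 mm from the pin. At rest the handle slopes up 0.75 rad (grip at jack x = -154 mm, height 135 mm), fully down 0.20 rad (x = -192 mm, height 63 mm). Press on it from above with closed fingers, following its arc; a hard pinch keeps it from turning and tips the jack
- jack_handle (a joint): handle angle: 0 = up (a spring lifts it back when you let up), 0.55 rad = fully down. Takes 3 to 8 N at the grip; press steadily, 1 s or more a stroke. The first full stroke (all the way up to all the way down) lifts the saddle 13 mm, each further one 9 mm: three or four do the job, without long waits: loaded, the saddle sinks 1 to 2 mm/s unless the handle is held down, which carries it
- flask_small_b: bystander: empty conical glass flask 62 mm wide, 104 mm high, origin under its middle; leave it standing
- dropper_bottle_0: bystander: amber dropper bottle with black cap, 34 mm wide, 107 mm high, origin under its middle; leave it standing
- stopper_1: bystander: black rubber stopper, 27 mm wide, 24 mm high, origin under its middle; leave it where it is

How it is judged:
By the outcome, as a careful person would: the job done as asked, in the order asked, and still so for the second after the job is handed in, while the arm keeps its last pose, push and grip.
It also fails if it takes over 58 s, if anything falls off the work surface, if the arm or the gripper's body presses on something with over 40 N, if the wrist force passes 120 N, or if a joint passes its speed limit or range.

### The arm

A 6-joint arm with a two-finger parallel gripper is mounted at the origin on a cart in front of the work surface, level with it; the furniture and walls round the work are solid. World frame = base frame: x ahead of the robot, y to its left, z up, the work surface at z = 0. Lengths are in m, angles in rad, forces in N, time in s.
With the tool pointing down it reaches from about 0.15 to 0.775 m from the base axis. Payload 6.1 kg.
Tool frame: the origin (TCP) lies on the centre line of the jaws, within the pads' length; the fingertips stand 25 mm ahead of it and the grasp point (between the pads) lies 6 mm ahead of it; x points along the fingers, y is the direction in which the jaws open and shut, and the axes are right-handed (so a half turn about x gives the same grasp; the last joint's range is limited). The gripper opens to 85 mm and grips with 20 to 120 N. Pads are 22 mm wide; open, the fingers measure 114 mm over their backs; the gripper's body (76 mm by 85 mm) begins 54 mm behind the grasp point. The pads swing forward as they close: fully open they stand 13 mm farther back than shut.
Start: joints at [-1.345, 0.126, -0.04, 1.405, 0, 1.571], TCP at [0.118, -0.512, 0.233] pointing down, gripper open.
Joint ranges: [-2.72, 2.72], [-0.95, 1.95], [-1.27, 1.35], [-1.78, 2.02], [-1.46, 1.47], [-3.14, 3.14]. Speed limits (rad/s): [2.39, 2.39, 3.01, 3.14, 3.14, 3.14].

### API

Orientations are given as a unit quaternion [x, y, z, w].
In Python, from rig import status, get_image, order, spotter gives the robot as it stands.
- The arm moves only by the tool carry_out, never from a script. Its argument "deltas" is a list of rows, each a list of 7 numbers: the shift along the tool's x, y, z in m, then the turn, a rotation vector about the tool's x, y, z in degrees, then the gripper command: -1 is fully open, 1 is shut, values between are in proportion. In form: [[dx, dy, dz, ax, ay, az, jaw], ...]. A call has 1 to 5 rows; each row is the pose to reach, as a shift and turn from the pose commanded when the call began, along the tool's axes at that moment; what a row does not reach only later rows make up. A row lasts 1/12 s, in which the tool goes at most 41.7 mm and 7.16 degrees, less where a joint would pass 70% of its speed; a pose out of reach is approached as far as the arm can. A call with a gripper value outside its range is refused whole. The fingers move at their own pace and stop on an object; "force" is the grip in N (left out, the last holds). Time passes only in rows, so rows that repeat a pose let the fingers close. It gives the time, the measured TCP pose, the force and the opening at its end, in the units of the state.
- status.get_obs(): the state, without advancing time (a new reading comes with each control period).
- get_image(name): name is "scene" or "top"; returns a dict with "img" (420x560x3 uint8, red, green, blue), "fx", "fy", "cx", "cy" (pixels), "R" (3x3) and "t" (3): a world point X has camera coordinates R X + t. Camera axes: x right, y down, z forward; pixel columns grow to the right and rows downward; lengths in m; the calibration is good to about 2 mm. A picture is of the moment at which its call begins. There is no depth.
- order.close_job(): hands the job in, once; it reports no verdict.
Trained networks look in the newest picture that a camera, given by its name, has taken for a name from the list of things; names that differ only in an ending like _2 or _b are one class to them, and where a whole thing is asked for, a point or a joint stands for the part that bears it (a point fixed in the world has none). Each returns a list of dicts, best first, with "confidence" (0 to 1); they miss things now and then, are a little off and sometimes report something else, mostly with a low value. They report only what shows in the picture. A call takes as long as a camera call.
- spotter.trace(query, camera): "pixels" (420x560 bool, what is visible of it).
- spotter.tip_of(query, camera): "location" ([x, y, z] in m, in the coordinates of the camera as it stood for that picture, good to about 4 mm: a listed point, or the origin of a listed thing).
The state is a dict: "time": time; "qpos": joint angles; "qvel": joint speeds; "joint_torque": joint torques, N m; "tcp_pos": TCP position; "tcp_rot": TCP orientation; "ft_force": force on the tool from outside, world axes, zero at the start; "wrist_torque": the same for the moment, N m; "finger_gap": finger opening in m.
Only numpy, scipy, OpenCV 4.12 (cv2) and the standard library are available. Lean on these libraries where they do the work, as an engineer would, in place of code of your own. Each camera call takes 0.05 s, during which the arm holds its last target. There are 200 camera calls.

## Working session

There is one attempt and no reset: what is moved stays moved. The work goes in short steps, Python scripts to look and compute and a tool call to move; the robot and the scene stay as the last step left them, time stands still between calls to the robot, and variables do not carry over. Pictures are saved under pics/ and viewed, on a budget of 10 in all, crops included, one or two more only if the job needs it, and the job is handed in when it is done.

Besides the shell and the picture viewer there is one more tool, called after "Call:" by a JSON object that holds its "method" and its "body". carry_out: Moves the arm, as the interface text tells. Its arguments: {"type":"object","properties":{"deltas":{"type":"array","items":{"type":"array","items":{"type":"number"}}},"force":{"type":"number"}},"required":["deltas"]}

```bash
mkdir -p pics; ls
cat > h.py <<'E'
import numpy as np, cv2
from rig import status, get_image, order, spotter
def snap(cam,fn=None):
    d=get_image(cam)
    if fn: cv2.imwrite('pics/'+fn,d['img'][:,:,::-1])
    return d
def world(d,p): return np.array(d['R']).T@(np.array(p)-np.array(d['t']))
def tips(cam,names):
    d=get_image(cam); 
    for n in names:
        r=spotter.tip_of(n,cam)
        print(cam,n,[(np.round(world(d,q['location']),4).tolist(),round(q['confidence'],2)) for q in r[:2]])
E
python3 - <<'E'
from h import *
a=snap('scene','s0.png');b=snap('top','t0.png')
cv2.imwrite('pics/both.png',cv2.resize(np.hstack([a['img'],b['img']]),(800,300))[:,:,::-1])
for c,d in (('scene',a),('top',b)): print(c,'cam at',np.round(world(d,[0,0,0]),3),d['fx'])
N=['shaker','lift_pad','jack','saddle','jack_cheeks','handle_pin','handle_grip','front_foot_near','rear_foot_near','front_foot_far','flask_small_b','dropper_bottle_0','stopper_1']
for c in ('scene','top'): tips(c,N)
print(status.get_obs())
E
```

```text
pics
scene cam at [0.076 0.778 0.675] 471.25259541569176
top cam at [0.299 0.029 1.394] 455.27425836515823
scene shaker [([0.5452, -0.1011, 0.0741], 0.65)]
scene lift_pad [([0.6389, 0.0982, 0.0841], 0.87)]
scene jack [([0.5477, -0.1006, -0.0043], 0.67), ([0.5145, 0.3252, 0.0009], 0.31)]
scene saddle [([0.5444, -0.1019, 0.0723], 0.41)]
scene jack_cheeks [([0.3764, 0.028, 0.0025], 0.52)]
scene handle_pin [([0.5416, -0.145, 0.0362], 0.89)]
scene handle_grip [([0.55, -0.101, -0.0017], 0.59)]
scene front_foot_near []
scene rear_foot_near [([0.5409, -0.1473, 0.0376], 0.72), ([0.5109, 0.323, -0.0004], 0.66)]
scene front_foot_far [([0.3717, -0.0944, -0.0007], 0.52)]
scene flask_small_b [([0.3749, 0.0316, 0.0039], 0.58)]
scene dropper_bottle_0 [([0.7929, -0.018, -0.0001], 0.56)]
scene stopper_1 [([0.3722, -0.0943, 0.0025], 0.65)]
top shaker [([0.6236, 0.2417, -0.0012], 0.84), ([0.7913, -0.015, -0.0084], 0.73)]
top lift_pad [([0.6369, 0.0938, 0.085], 0.82)]
top jack [([0.5472, -0.0956, -0.0006], 0.58)]
top saddle [([0.3674, -0.0907, 0.0025], 0.57), ([0.5509, -0.0985, 0.071], 0.42)]
top jack_ch
[... 305 characters left out ...]
([0.3667, -0.0917, 0.0019], 0.55)]
{'time': 1.5, 'qpos': array([-1.34498817e+00,  1.25780457e-01, -3.96009479e-02,  1.40536704e+00,
       -4.27639410e-05,  1.57078697e+00]), 'qvel': array([-0.00119707, -0.00186322,  0.00056049, -0.00072841, -0.00029602,
       -0.00049709]), 'joint_torque': array([-5.84510872e-04, -4.35701287e+01,  3.53086710e+01,  1.25774637e-03,
       -4.88857756e-05, -1.02674937e-05]), 'tcp_pos': array([ 0.11753135, -0.5116714 ,  0.23310435]), 'tcp_rot': array([-0.70259122, -0.07965049,  0.70261745, -0.07968754]), 'ft_force': array([ 0.01329688,  0.3502614 , -0.27725607]), 'wrist_torque': array([-0.00465903,  0.0453322 , -0.02872043]), 'finger_gap': 0.08543318364568717}
```

View pics/s0.png

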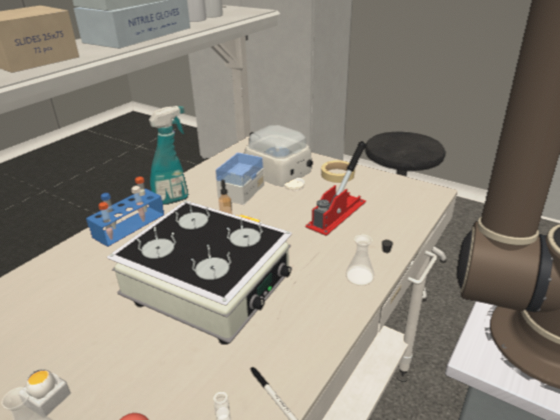

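View pics/t0.png

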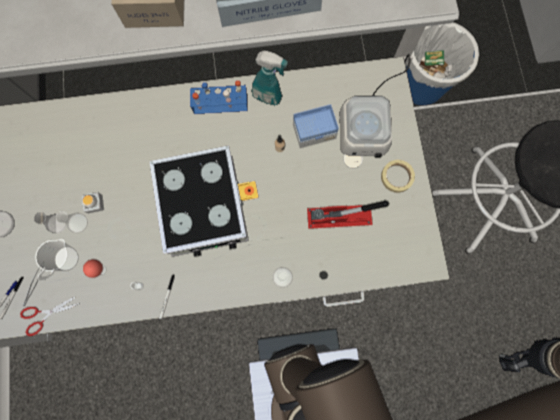

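```bash
cat >> h.py <<'E'
def ray(d,uv,z):
    c=world(d,[0,0,0]); v=np.array(d['R']).T@np.array([(uv[0]-d['cx'])/d['fx'],(uv[1]-d['cy'])/d['fy'],1.])
    return c+v*(z-c[2])/v[2]
def hsvmask(d,lo,hi,box=None):
    m=cv2.inRange(cv2.cvtColor(np.ascontiguousarray(d['img']),cv2.COLOR_RGB2HSV),lo,hi)
    if box: k=np.zeros_like(m);x0,y0,x1,y1=box;k[y0:y1,x0:x1]=255;m&=k
    return m
def rect(d,m,z):
    ys,xs=np.nonzero(m); P=np.array([ray(d,(x,y),z)[:2] for x,y in zip(xs,ys)])*1000
    (c,s,a)=cv2.minAreaRect(P.astype(np.float32)); return np.round(c,1),np.round(s,1),round(a,2),P.mean(0).round(1)
E
python3 - <<'E'
from h import *
b=get_image('top'); im=b['img']
print('orange',rect(b,hsvmask(b,(5,150,150),(19,255,255),(235,175,265,205)),.093))
print('yellow',rect(b,hsvmask(b,(5,120,120),(35,255,255),(235,175,265,205)),.093))
m=hsvmask(b,(0,0,0),(180,255,60),(145,145,250,240));m=cv2.morphologyEx(m,cv2.MORPH_OPEN,np.ones((7,7)));print('platform',rect(b,m,.129))
red=hsvmask(b,(0,150,60),(6,255,255),(295,195,385,240))|hsvmask(b,(172,150,60),(180,255,255),(295,195,385,240))
print('red@8mm',rect(b,red,.008))
print('shaker rim',rect(b,(spotter.trace('shaker','top')[0]['pixels']*255).astype('uint8'),.125))
for n,z in (('flask_small_b',.0),('dropper_bottle_0',0.)):
    for c in('scene','top'):
        d=get_image(c); r=spotter.trace(n,c)
        print(n,c,[(q['confidence'],np.argwhere(q['pixels']).mean(0).round()[::-1]) for q in r[:2]])
print(ray(b,(283,276),.05),ray(b,(323,275),.02),ray(b,(280,143),.1))
s=get_image('scene')
A=cv2.resize(im[130:260,220:410],None,fx=4,fy=4,interpolation=cv2.INTER_CUBIC)
cv2.imwrite('pics/c1.png',A[:,:,::-1])
E
```

```text
orange (array([639.5,  93.6]), array([30. , 29.4]), 37.26, array([639.2,  94.4]))
yellow (array([638.7,  97.6]), array([50.2, 50.8]), 4.14, array([638.4,  97.8]))
platform (array([627.6, 244.1]), array([246.5, 207.8]), 4.32, array([629. , 239.7]))
red@8mm (array([ 543.1, -169.8]), array([194.8,  61.7]), 85.83, array([ 536.1, -174.7]))
shaker rim (array([617.8, 215.6]), array([305.7, 292.6]), 4.79, array([618.7, 234.7]))
flask_small_b scene [(0.95, array([360., 264.]))]
flask_small_b top [(0.74, array([282., 277.]))]
dropper_bottle_0 scene [(0.54, array([224., 200.]))]
dropper_bottle_0 top [(0.48, array([280., 144.]))]
[0.38049766 0.02646141 0.05      ] [ 0.36978366 -0.09232572  0.02      ] [ 0.77001347 -0.01546646  0.1       ]
```

View pics/c1.png

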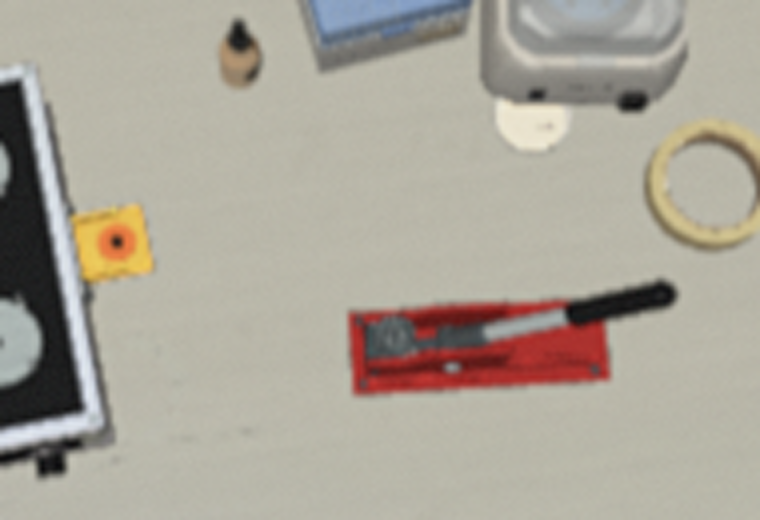

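```bash
cat >> h.py <<'E'
from scipy.spatial.transform import Rotation as Ro
def jawrot(yaw_deg):  # tool x down, tool y along given yaw
    a=np.radians(yaw_deg); x=np.array([0,0,-1.]); y=np.array([np.cos(a),np.sin(a),0]); return np.stack([x,y,np.cross(x,y)],1)
def delta(p,yaw,R0=None,p0=None):
    o=status.get_obs(); R0=Ro.from_quat(o['tcp_rot']).as_matrix() if R0 is None else R0; p0=o['tcp_pos'] if p0 is None else np.array(p0)
    return np.round(R0.T@(np.array(p)-p0),4),np.round(np.degrees(Ro.from_matrix(R0.T@jawrot(yaw)).as_rotvec()),2)
E
python3 - <<'E'
from h import *
b=get_image('top')
print('dot',ray(b,(249.25-.4,190.25-.4),.093),'saddle',ray(b,(318.25-.4,213.25-.4),.072))
s=get_image('scene')
print('dot scene px', np.array(s['R'])@[.639,.094,.093]+s['t'])
o=status.get_obs(); R=Ro.from_quat(o['tcp_rot']).as_matrix(); print(R.round(3))
p=np.array([.544,-.160,.16])
for y in(-4.2,175.8): print(delta(p,y))
E
```

```text
dot [0.63996481 0.09395028 0.093     ] saddle [ 0.54903768 -0.09961156  0.072     ]
dot scene px [-0.08353916  0.02146587  1.05682578]
[[-0.     0.224 -0.975]
 [-0.    -0.975 -0.224]
 [-1.     0.     0.   ]]
(array([ 0.0731, -0.2473, -0.4944]), array([-72.86,   0.  ,  -0.  ]))
(array([ 0.0731, -0.2473, -0.4944]), array([107.14,  -0.  ,  -0.  ]))
```

Run:
```python
from h import *
o=status.get_obs(); p0=o['tcp_pos']; p=np.array([.544,-.160,.235]); y0=-77.06; y1=-4.2
for k in range(3):
    a=p0+(p-p0)*k/3; b=p0+(p-p0)*(k+1)/3; ya=y0+(y1-y0)*k/3; yb=y0+(y1-y0)*(k+1)/3
    print(delta(b,yb,jawrot(ya),a))
```

```text
(array([-0.0006, -0.0824, -0.1648]), array([-24.29,   0.  ,   0.  ]))
(array([-0.0006, -0.0073, -0.1841]), array([-24.29,   0.  ,   0.  ]))
(array([-0.0006,  0.069 , -0.1708]), array([-24.29,   0.  ,   0.  ]))
```

Call:
{"method": "carry_out", "body": {"deltas": [[0,-0.016,-0.033,-4.9,0,0,-1],[0,-0.033,-0.066,-9.7,0,0,-1],[0,-0.049,-0.099,-14.6,0,0,-1],[0,-0.066,-0.132,-19.4,0,0,-1],[0,-0.082,-0.165,-24.3,0,0,-1]]}}

```text
time: 2.57
tcp_pos: [0.2609, -0.3935, 0.2332]
tcp_rot: [0.67, 0.227, -0.67, 0.227]
ft_force: [1.1, 0.1, -0.2]
finger_gap: 0.0854
```

Call:
{"method": "carry_out", "body": {"deltas": [[0,-0.001,-0.037,-4.9,0,0,-1],[0,-0.003,-0.074,-9.7,0,0,-1],[0,-0.004,-0.11,-14.6,0,0,-1],[0,-0.006,-0.147,-19.4,0,0,-1],[0,-0.007,-0.184,-24.3,0,0,-1]]}}

```text
time: 2.98
tcp_pos: [0.4033, -0.2764, 0.2334]
tcp_rot: [0.607, 0.363, -0.607, 0.363]
ft_force: [0.6, -1.0, 0.2]
finger_gap: 0.0854
```

Call:
{"method": "carry_out", "body": {"deltas": [[0,0.014,-0.034,-4.9,0,0,-1],[0,0.028,-0.068,-9.7,0,0,-1],[0,0.041,-0.103,-14.6,0,0,-1],[0,0.055,-0.137,-19.4,0,0,-1],[0,0.069,-0.171,-24.3,0,0,-1]]}}

```text
time: 3.4
tcp_pos: [0.5456, -0.1589, 0.2332]
tcp_rot: [0.517, 0.483, -0.517, 0.483]
ft_force: [0.6, -1.8, -0.7]
finger_gap: 0.0857
```

Run:
```python
from h import *
o=status.get_obs(); print(o['time'],o['tcp_pos'],o['ft_force'])
print(delta([.544,-.160,.064],-4.2))
```

```text
3.4 [ 0.54562624 -0.15889622  0.23320723] [ 0.64618726 -1.8414135  -0.65715438]
(array([ 0.1692, -0.0016,  0.0012]), array([ 0.29,  0.01, -0.02]))
```

Call:
{"method": "carry_out", "body": {"deltas": [[0.03,-0.0016,0.001,0.3,0,0,-1],[0.06,-0.0016,0.001,0.3,0,0,-1],[0.09,-0.0016,0.001,0.3,0,0,-1],[0.115,-0.0016,0.001,0.3,0,0,-1],[0.135,-0.0016,0.001,0.3,0,0,-1]]}}

```text
time: 3.82
tcp_pos: [0.5419, -0.1608, 0.0957]
tcp_rot: [-0.519, -0.481, 0.519, -0.48]
ft_force: [0.2, -0.5, 0.0]
finger_gap: 0.0852
```

Call:
{"method": "carry_out", "body": {"deltas": [[0.012,0,0,0,0,0,-1],[0.024,0,0,0,0,0,-1],[0.034,0,0,0,0,0,-1],[0.034,0,0,0,0,0,-1]]}}

```text
time: 4.15
tcp_pos: [0.5415, -0.1609, 0.0619]
tcp_rot: [-0.518, -0.481, 0.52, -0.479]
ft_force: [-0.5, -0.4, -0.2]
finger_gap: 0.0856
```

Call:
{"method": "carry_out", "body": {"deltas": [[0,0,0,0,0,0,0],[0,0,0,0,0,0,0.2],[0,0,0,0,0,0,0.3],[0,0,0,0,0,0,0.5],[0,0,0,0,0,0,1]], "force": 50}}

```text
time: 4.57
tcp_pos: [0.5431, -0.1615, 0.0653]
tcp_rot: [0.519, 0.48, -0.519, 0.481]
ft_force: [-2.8, -0.5, 5.6]
finger_gap: 0.0385
```

Call:
{"method": "carry_out", "body": {"deltas": [[0,0,0,0,0,0,1],[0,0,0,0,0,0,1],[0,0,0,0,0,0,1],[0,0,0,0,0,0,1]]}}

```text
time: 4.9
tcp_pos: [0.5431, -0.1615, 0.0653]
tcp_rot: [0.519, 0.48, -0.519, 0.481]
ft_force: [-2.1, 1.1, 4.7]
finger_gap: 0.0387
```

Run:
```python
from h import *
a=snap('scene');b=snap('top')
o=status.get_obs(); print(o['time'],o['tcp_pos'],o['ft_force'],o['finger_gap'])
A=cv2.resize(a['img'][130:290,260:460],(560,448),interpolation=cv2.INTER_CUBIC)
cv2.imwrite('pics/g.png',A[:,:,::-1])
```

```text
5.0 [ 0.54307761 -0.16150363  0.06526417] [-3.23937846 -0.52070245  5.53537517] 0.0388938340288334
```

View pics/g.png

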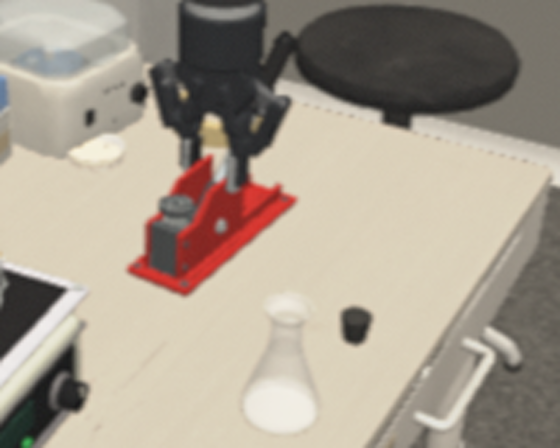

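Call:
{"method": "carry_out", "body": {"deltas": [[-0.003,0,0,0,0,0,1],[-0.006,0,0,0,0,0,1],[-0.006,0,0,0,0,0,1]], "force": 70}}

```text
time: 5.25
tcp_pos: [0.542, -0.1612, 0.0694]
tcp_rot: [-0.519, -0.481, 0.52, -0.48]
ft_force: [0.1, -0.2, -9.8]
finger_gap: 0.0382
```

Run:
```python
from h import *
o=status.get_obs(); R=Ro.from_quat(o['tcp_rot']).as_matrix(); y=np.degrees(np.arctan2(R[1,1],R[0,1]));print(o['time'],o['tcp_pos'],o['ft_force'],o['wrist_torque'],y)
p0=o['tcp_pos'];p=np.array([.648,-.035,p0[2]]);m=(p+p0)/2
print(delta(m,0)); print(delta(p,4.1,jawrot(0),m))
```

```text
5.25 [ 0.54199962 -0.16118281  0.06939655] [ 0.13001483 -0.15610543 -9.79651866] [-0.31825751 -0.00971545 -0.00773989] -4.46649786895563
(array([-0.0001,  0.0479, -0.067 ]), array([-4.47, -0.01,  0.11]))
(array([ 0.    ,  0.053 , -0.0631]), array([-4.1,  0. ,  0. ]))
```

Call:
{"method": "carry_out", "body": {"deltas": [[0,0.009,-0.012,-0.9,0,0,1],[0,0.018,-0.026,-1.8,0,0,1],[0,0.028,-0.04,-2.7,0,0,1],[0,0.038,-0.0535,-3.6,0,0,1],[0,0.048,-0.067,-4.5,0,0,1]]}}

```text
time: 5.67
tcp_pos: [0.5961, -0.0971, 0.0692]
tcp_rot: [0.499, 0.501, -0.5, 0.5]
ft_force: [-0.5, -0.1, -9.6]
finger_gap: 0.038
```

Call:
{"method": "carry_out", "body": {"deltas": [[0,0.012,-0.014,-0.9,0,0,1],[0,0.024,-0.028,-1.8,0,0,1],[0,0.036,-0.043,-2.7,0,0,1],[0,0.047,-0.056,-3.6,0,0,1],[0,0.053,-0.063,-4.1,0,0,1]]}}

```text
time: 6.08
tcp_pos: [0.6502, -0.0329, 0.0693]
tcp_rot: [0.481, 0.519, -0.481, 0.518]
ft_force: [1.1, 1.1, -8.9]
finger_gap: 0.0382
```

Call:
{"method": "carry_out", "body": {"deltas": [[0,0,0,0,0,0,1],[0,0,0,0,0,0,1]]}}

```text
time: 6.25
tcp_pos: [0.6486, -0.0348, 0.0694]
tcp_rot: [0.481, 0.518, -0.482, 0.518]
ft_force: [0.3, -0.3, -10.3]
finger_gap: 0.0383
```

Run:
```python
from h import *
o=status.get_obs(); R=Ro.from_quat(o['tcp_rot']).as_matrix(); y=np.degrees(np.arctan2(R[1,1],R[0,1]));print(o['time'],o['tcp_pos'],o['ft_force'],o['wrist_torque'],y)
t=np.radians(y+90);print('pred saddle',o['tcp_pos'][:2]+.0617*np.array([np.cos(t),np.sin(t)]))
a=snap('scene');b=snap('top')
tips('scene',['saddle','jack','lift_pad','jack_cheeks']);tips('top',['saddle','jack','lift_pad'])
A=cv2.resize(b['img'][130:260,200:360],(640,520),interpolation=cv2.INTER_CUBIC)
B=cv2.resize(a['img'][130:330,150:350],(520,520),interpolation=cv2.INTER_CUBIC)
cv2.imwrite('pics/pre.png',cv2.resize(np.hstack([A,B]),(800,359))[:,:,::-1])
```

```text
6.25 [ 0.6486155  -0.03480087  0.06935993] [  0.25069572  -0.33344606 -10.27486201] [-0.27429303  0.05645107  0.05963878] 4.194787758183163
pred saddle [0.64410231 0.02673384]
scene saddle [([0.6388, 0.0264, 0.0773], 0.6), ([0.7924, -0.0157, 0.0024], 0.25)]
scene jack [([0.6433, 0.0246, 0.0029], 0.55)]
scene lift_pad []
scene jack_cheeks [([0.6461, -0.0327, 0.0616], 0.73)]
top saddle [([0.6485, 0.0236, 0.0772], 0.45)]
top jack [([0.6419, 0.0262, 0.0023], 0.72)]
top lift_pad [([0.6385, 0.0901, 0.0846], 0.93)]
```

View pics/pre.png

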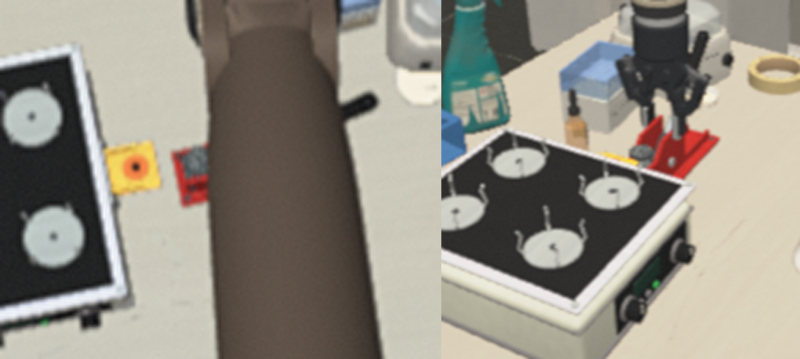

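Call:
{"method": "carry_out", "body": {"deltas": [[0,0,-0.01,0,0,0,1],[0,0,-0.02,0,0,0,1],[0,0,-0.03,0,0,0,1],[0,0,-0.04,0,0,0,1],[0,0,-0.05,0,0,0,1]]}}

```text
time: 7.22
tcp_pos: [0.645, 0.0162, 0.0701]
tcp_rot: [0.481, 0.518, -0.481, 0.518]
ft_force: [0.3, 0.5, -9.3]
finger_gap: 0.0382
```

Call:
{"method": "carry_out", "body": {"deltas": [[0,0,-0.008,0,0,0,1],[0,0.0005,-0.015,0,0,0,1],[0,0.0005,-0.02,0,0,0,1],[0,0.0005,-0.02,0,0,0,1],[0,0.0005,-0.02,0,0,0,1]]}}

```text
time: 7.63
tcp_pos: [0.6442, 0.0348, 0.0701]
tcp_rot: [0.481, 0.518, -0.482, 0.518]
ft_force: [0.5, 0.1, -9.5]
finger_gap: 0.0378
```

Run:
```python
from h import *
o=status.get_obs(); R=Ro.from_quat(o['tcp_rot']).as_matrix(); y=np.degrees(np.arctan2(R[1,1],R[0,1]));print(o['time'],o['tcp_pos'],o['ft_force'],y)
t=np.radians(y+90);print('pred saddle',o['tcp_pos'][:2]+.0617*np.array([np.cos(t),np.sin(t)]))
tips('scene',['saddle','jack','jack_cheeks']);tips('top',['saddle','jack','lift_pad','jack_cheeks'])
b=get_image('top');print('dot',rect(b,hsvmask(b,(5,150,150),(19,255,255),(235,175,265,205)),.093))
```

```text
7.6333 [0.64422624 0.03477703 0.07008343] [ 0.47867602  0.08764008 -9.49233454] 4.162839539272172
pred saddle [0.63974735 0.09631425]
scene saddle []
scene jack []
scene jack_cheeks [([0.6412, 0.0376, 0.0612], 0.82), ([0.6554, -0.056, 0.1363], 0.68)]
top saddle []
top jack [([0.6382, 0.0938, -0.0009], 0.84)]
top lift_pad [([0.6381, 0.0928, 0.0842], 0.95)]
top jack_cheeks []
dot (array([630.8, 109.3]), array([11.7, 45.3]), 83.61, array([632.7, 106.4]))
```

Call:
{"method": "carry_out", "body": {"deltas": [[0.0015,0,0,0,0,0,1],[0.003,0,0,0,0,0,1],[0.004,0,0,0,0,0,1],[0.005,0,0,0,0,0,1],[0.005,0,0,0,0,0,1]]}}

```text
time: 8.55
tcp_pos: [0.6442, 0.0344, 0.0656]
tcp_rot: [0.482, 0.518, -0.482, 0.518]
ft_force: [-0.9, -1.0, -4.8]
finger_gap: 0.0382
```

Call:
{"method": "carry_out", "body": {"deltas": [[0.001,0,0,0,0,0,1],[0.0012,0,0,0,0,0,1],[0.0012,0,0,0,0,0,0.3],[0.0012,0,0,0,0,0,0],[0.0012,0,0,0,0,0,-0.6]]}}

```text
time: 8.97
tcp_pos: [0.6454, 0.035, 0.0653]
tcp_rot: [0.483, 0.517, -0.481, 0.518]
ft_force: [-0.6, 0.8, 0.6]
finger_gap: 0.0533
```

Call:
{"method": "carry_out", "body": {"deltas": [[0,0,0,0,0,0,-1],[0,0,0,0,0,0,-1],[-0.02,0,0,0,0,0,-1],[-0.05,0,0,0,0,0,-1],[-0.08,0,0,0,0,0,-1]]}}

```text
time: 9.38
tcp_pos: [0.6436, 0.0347, 0.144]
tcp_rot: [0.481, 0.518, -0.482, 0.517]
ft_force: [0.3, -0.6, 0.2]
finger_gap: 0.0853
```

Call:
{"method": "carry_out", "body": {"deltas": [[-0.03,0,0,0,0,0,-1],[-0.06,0,0,0,0,0,-1],[-0.09,0,0,0,0,0,0],[-0.115,0,0,0,0,0,1],[-0.115,0,0,0,0,0,1]]}}

```text
time: 9.8
tcp_pos: [0.646, 0.0349, 0.2654]
tcp_rot: [0.484, 0.515, -0.479, 0.52]
ft_force: [0.1, 0.2, 0.4]
finger_gap: 0.0516
```

Run:
```python
from h import *
o=status.get_obs(); print(o['time'],o['tcp_pos'],o['ft_force'],o['finger_gap'])
tips('scene',['saddle','jack','jack_cheeks','handle_grip','handle_pin']);tips('top',['saddle','jack','lift_pad','jack_cheeks','handle_grip','handle_pin'])
a=snap('scene');b=snap('top')
red=hsvmask(b,(0,150,60),(6,255,255),(235,160,385,240))|hsvmask(b,(172,150,60),(180,255,255),(235,160,385,240))
print('red',rect(b,red,.008))
A=cv2.resize(b['img'][130:260,200:360],(640,520),interpolation=cv2.INTER_CUBIC)
B=cv2.resize(a['img'][130:330,150:350],(520,520),interpolation=cv2.INTER_CUBIC)
cv2.imwrite('pics/set.png',cv2.resize(np.hstack([A,B]),(800,359))[:,:,::-1])
```

```text
9.8 [0.6459848  0.03486144 0.26542611] [0.06076315 0.225765   0.4418097 ] 0.051570130911847645
scene saddle []
scene jack []
scene jack_cheeks [([0.6395, 0.0366, 0.0584], 0.78)]
scene handle_grip [([0.6534, -0.0587, 0.1308], 0.87)]
scene handle_pin []
top saddle []
top jack []
top lift_pad [([0.6381, 0.091, 0.0871], 0.8)]
top jack_cheeks []
top handle_grip [([0.6532, -0.0625, 0.1354], 0.63)]
top handle_pin []Traceback (most recent call last):
  File "<stdin>", line 6, in <module>
  File "h.py", line 22, in rect
    (c,s,a)=cv2.minAreaRect(P.astype(np.float32)); return np.round(c,1),np.round(s,1),round(a,2),P.mean(0).round(1)
            ~~~~~~~~~~~~~~~^^^^^^^^^^^^^^^^^^^^^^
cv2.error: OpenCV(4.12.0) /io/opencv/modules/imgproc/src/convhull.cpp:143: error: (-215:Assertion failed) total >= 0 && (depth == CV_32F || depth == CV_32S) in function 'convexHull'
```

Run:
```python
from h import *
o=status.get_obs()
print(delta([.651,-.041,.265],4.2))
```

```text
(array([-0.0062,  0.0013,  0.0759]), array([-0.07, -0.  ,  0.  ]))
```

Call:
{"method": "carry_out", "body": {"deltas": [[0,0,0.025,0,0,0,1],[0,0.001,0.05,0,0,0,1],[0.02,0.001,0.07,0,0,0,1],[0.05,0.001,0.076,0,0,0,1],[0.073,0.001,0.076,0,0,0,1]], "force": 40}}

```text
time: 10.97
tcp_pos: [0.6508, -0.0431, 0.1847]
tcp_rot: [0.482, 0.517, -0.482, 0.517]
ft_force: [0.8, 0.2, -0.5]
finger_gap: -0.0001
```

Run:
```python
from h import *
a=snap('scene');b=snap('top')
o=status.get_obs(); print(o['time'],o['tcp_pos'],o['ft_force'],o['finger_gap'])
tips('scene',['handle_grip','jack_cheeks','saddle','jack'])
A=cv2.resize(a['img'][130:290,200:400],(500,400),interpolation=cv2.INTER_CUBIC)
B=cv2.resize(b['img'][150:250,230:330],(400,400),interpolation=cv2.INTER_CUBIC)
cv2.imwrite('pics/hover.png',cv2.resize(np.hstack([A,B]),(800,356))[:,:,::-1])
```

```text
11.0667 [ 0.64848642 -0.04159898  0.18148056] [ 0.14938138  0.30856474 -0.38236304] 0.00022890588204501432
scene handle_grip [([0.6528, -0.0575, 0.132], 0.83), ([0.5141, 0.3254, 0.0005], 0.73)]
scene jack_cheeks [([0.641, 0.0353, 0.058], 0.79)]
scene saddle [([0.6557, -0.0596, 0.1325], 0.7)]
scene jack []
```

View pics/hover.png

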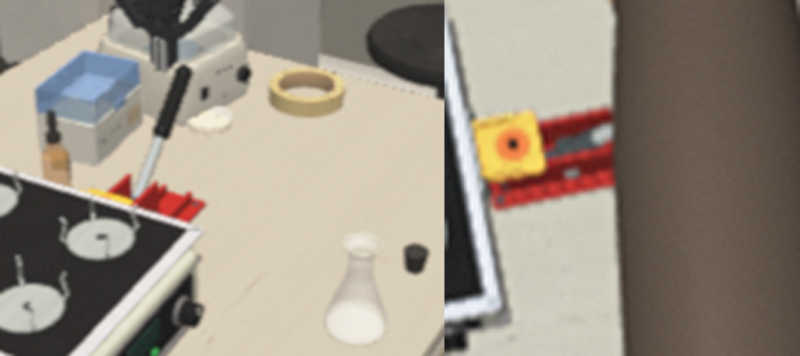

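Run:
```python
from h import *
b=get_image('top'); box=(243,170,276,215)
red=hsvmask(b,(0,120,50),(7,255,255),box)|hsvmask(b,(170,120,50),(180,255,255),box)
o=np.array([.6396,.0955]);t=np.radians(94.2);u=np.array([np.cos(t),np.sin(t)]);v=np.array([-u[1],u[0]])
L=[]
for c in range(246,275,3):
    r=np.nonzero(red[:,c])[0]
    if len(r): p=ray(b,(c,r.max()+.5),.004)[:2]; L.append((c,r.max(),r.min(),*np.round(1000*np.array([(p-o)@u,(p-o)@v]),1)))
print(*L,sep='\n')
```

```text
(246, np.int64(207), np.int64(202), np.float64(20.4), np.float64(30.2))
(249, np.int64(207), np.int64(201), np.float64(11.2), np.float64(32.1))
(252, np.int64(206), np.int64(200), np.float64(1.5), np.float64(30.9))
(255, np.int64(206), np.int64(200), np.float64(-7.7), np.float64(32.8))
(258, np.int64(205), np.int64(184), np.float64(-17.5), np.float64(31.5))
(261, np.int64(204), np.int64(184), np.float64(-27.3), np.float64(30.3))
(264, np.int64(204), np.int64(183), np.float64(-36.5), np.float64(32.2))
(267, np.int64(203), np.int64(182), np.float64(-46.3), np.float64(30.9))
(270, np.int64(202), np.int64(182), np.float64(-56.1), np.float64(29.7))
(273, np.int64(202), np.int64(181), np.float64(-65.3), np.float64(31.6))
```

Call:
{"method": "carry_out", "body": {"deltas": [[0.004,0.001,0,0,0,0,1],[0.008,0.0015,0,0,0,0,1],[0.012,0.0015,0,0,0,0,1],[0.014,0.0015,0,0,0,0,1]]}}

```text
time: 11.7
tcp_pos: [0.652, -0.0409, 0.1711]
tcp_rot: [0.481, 0.518, -0.482, 0.518]
ft_force: [0.1, -0.1, 0.3]
finger_gap: -0.0004
```

Call:
{"method": "carry_out", "body": {"deltas": [[0.005,0.003,0.003,0,0,0,1],[0.01,0,0.008,0,0,0,1],[0.016,0,0.0125,0,0,0,1],[0.022,0,0.017,0,0,0,1],[0.028,0,0.0215,0,0,0,1]]}}

```text
time: 12.12
tcp_pos: [0.6538, -0.0631, 0.1438]
tcp_rot: [0.482, 0.517, -0.482, 0.518]
ft_force: [-0.6, -0.4, 5.5]
finger_gap: 0.0001
```

Call:
{"method": "carry_out", "body": {"deltas": [[0.0055,0,0.0035,0,0,0,1],[0.011,0,0.007,0,0,0,1],[0.0165,0,0.01,0,0,0,1],[0.022,0,0.0125,0,0,0,1],[0.0275,0,0.015,0,0,0,1]]}}

```text
time: 12.53
tcp_pos: [0.6553, -0.0784, 0.1169]
tcp_rot: [0.482, 0.517, -0.482, 0.518]
ft_force: [-1.3, -0.9, 6.6]
finger_gap: 0.0002
```

Call:
{"method": "carry_out", "body": {"deltas": [[0.005,0,0.0015,0,0,0,1],[0.01,0,0.003,0,0,0,1],[0.014,0,0.0045,0,0,0,1],[0.018,0,0.0055,0,0,0,1],[0.02,0,0.0055,0,0,0,1]]}}

```text
time: 12.95
tcp_pos: [0.6557, -0.0841, 0.0967]
tcp_rot: [0.482, 0.517, -0.482, 0.518]
ft_force: [-0.2, -0.6, 6.1]
finger_gap: 0.0003
```

Run:
```python
from h import *
a=snap('scene');b=snap('top')
o=status.get_obs(); print(o['time'],o['tcp_pos'],o['ft_force'])
tips('scene',['handle_grip','jack_cheeks','rear_foot_near','front_foot_near'])
A=cv2.resize(a['img'][110:310,110:360],(500,400),interpolation=cv2.INTER_CUBIC)
cv2.imwrite('pics/st1.png',A[:,:,::-1])
```

```text
13.05 [ 0.6556818  -0.08403669  0.09668186] [ 0.80218585 -1.62325793  4.68749938]
scene handle_grip [([0.6571, -0.09, 0.0789], 0.82)]
scene jack_cheeks [([0.6426, 0.0385, 0.0545], 0.57)]
scene rear_foot_near [([0.5137, 0.3283, -0.0029], 0.89), ([0.3709, -0.093, 0.0045], 0.72)]
scene front_foot_near []
```

View pics/st1.png

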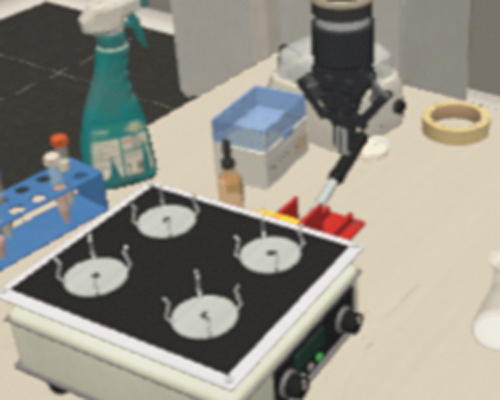

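Call:
{"method": "carry_out", "body": {"deltas": [[0.002,0,0.0005,0,0,0,1],[0.004,0,0.001,0,0,0,1],[0.005,0,0.001,0,0,0,1]]}}

```text
time: 13.55
tcp_pos: [0.6558, -0.0849, 0.092]
tcp_rot: [0.482, 0.517, -0.482, 0.518]
ft_force: [-0.2, -1.9, 6.7]
finger_gap: -0.0002
```

Still moving freely; push on until the stop shows in the force.

Call:
{"method": "carry_out", "body": {"deltas": [[0.002,0,0.0003,0,0,0,1],[0.004,0,0.0006,0,0,0,1],[0.006,0,0.001,0,0,0,1]]}}

```text
time: 13.8
tcp_pos: [0.6561, -0.0861, 0.0864]
tcp_rot: [0.482, 0.517, -0.482, 0.519]
ft_force: [-0.9, -2.5, 7.7]
finger_gap: -0.0004
```

Call:
{"method": "carry_out", "body": {"deltas": [[0.002,0,0.0003,0,0,0,1],[0.004,0,0.0006,0,0,0,1],[0.006,0,0.001,0,0,0,1]]}}

```text
time: 14.05
tcp_pos: [0.6562, -0.0873, 0.0805]
tcp_rot: [0.482, 0.516, -0.482, 0.519]
ft_force: [-0.5, -1.2, 6.9]
finger_gap: -0.0005
```

Run:
```python
from h import *
a=snap('scene')
o=status.get_obs(); print(o['time'],o['tcp_pos'],o['ft_force'])
tips('scene',['handle_grip','jack_cheeks','jack_handle'])
A=cv2.resize(a['img'][140:260,220:340],(600,600),interpolation=cv2.INTER_CUBIC)
cv2.imwrite('pics/st2.png',A[:,:,::-1])
```

```text
14.1 [ 0.65608624 -0.08728742  0.08002978] [ 0.91352321 -3.38534606  5.84576318]
scene handle_grip [([0.6578, -0.0935, 0.0629], 0.7)]
scene jack_cheeks [([0.6448, 0.039, 0.0554], 0.92)]Traceback (most recent call last):
  File "<stdin>", line 4, in <module>
  File "h.py", line 11, in tips
    r=spotter.tip_of(n,cam)
ValueError: it knows: dropper_bottle, flask_small, front_foot_far, front_foot_near, handle_grip, handle_pin, jack, jack_cheeks, lift_pad, rear_foot_near, saddle, shaker, stopper
```

Run:
```python
from h import *
a=snap('scene')
A=cv2.resize(a['img'][140:260,220:340],(600,600),interpolation=cv2.INTER_CUBIC)
cv2.imwrite('pics/st2.png',A[:,:,::-1])
```

```text
(no output)
```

View pics/st2.png

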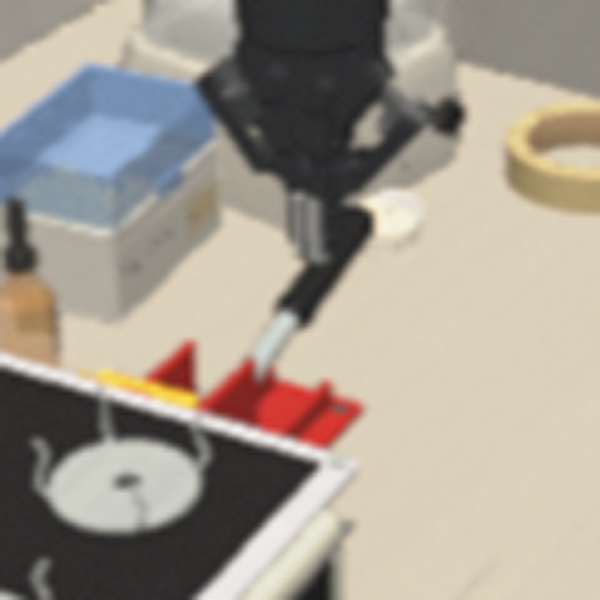

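```bash
cat >> h.py <<'E'
def proj(d,X):
    c=np.array(d['R'])@np.array(X)+d['t']; return np.array([d['fx']*c[0]/c[2]+d['cx'],d['fy']*c[1]/c[2]+d['cy']])
E
python3 - <<'E'
from h import *
a=get_image('scene'); o=status.get_obs();p=o['tcp_pos'];print(o['time'],p,o['ft_force'],o['wrist_torque'],Ro.from_quat(o['tcp_rot']).as_matrix().round(3).tolist())
f=lambda X:((proj(a,X)-[220,140])*5+2).round()
for z in(.055,.065,.075): print(z,f([p[0],p[1],z]))
O=np.array([.6396,.0955]);u=np.array([-.0732,.9973])
for th in (.3,.2,.15,.1):
    for r in (108,150,192):
        x=-.045-r/1000*np.cos(th); P=[*(O+u*x),.033+r/1000*np.sin(th)]; print(th,r,f(P),np.round(P,4))
print('base rear corners',[f([*(O+u*-.17+s*.033*np.array([-u[1],u[0]])),.008]) for s in(1,-1)])
E
```

```text
14.35 [ 0.65622398 -0.08719027  0.08047907] [-0.63381734 -2.89974771  7.13165537] [-0.59747664  0.02552956  0.029854  ] [[0.002, 0.997, 0.071], [-0.002, 0.071, -0.997], [-1.0, 0.002, 0.002]]
0.055 [316. 293.]
0.065 [316. 277.]
0.075 [316. 260.]
0.3 108 [287. 310.] [ 0.6504 -0.0523  0.0649]
0.3 150 [326. 253.] [ 0.6534 -0.0923  0.0773]
0.3 192 [363. 198.] [ 0.6563 -0.1323  0.0897]
0.2 108 [290. 325.] [ 0.6506 -0.0549  0.0545]
0.2 150 [330. 274.] [ 0.6537 -0.096   0.0628]
0.2 192 [367. 226.] [ 0.6567 -0.137   0.0711]
0.15 108 [292. 333.] [ 0.6507 -0.0559  0.0491]
0.15 150 [331. 286.] [ 0.6538 -0.0973  0.0554]
0.15 192 [369. 240.] [ 0.6568 -0.1387  0.0617]
0.1 108 [292. 342.] [ 0.6508 -0.0565  0.0438]
0.1 150 [332. 297.] [ 0.6538 -0.0982  0.048 ]
0.1 192 [370. 254.] [ 0.6569 -0.1399  0.0522]
base rear corners [array([367., 400.]), array([256., 368.])]
```

Call:
{"method": "carry_out", "body": {"deltas": [[0.002,0,0.0002,0,0,0,1],[0.004,0,0.0004,0,0,0,1],[0.005,0,0.0005,0,0,0,1]]}}

```text
time: 14.6
tcp_pos: [0.6563, -0.0878, 0.0753]
tcp_rot: [0.482, 0.516, -0.482, 0.519]
ft_force: [0.8, -2.5, 6.0]
finger_gap: -0.0
```

Run:
```python
from h import *
a=snap('scene')
o=status.get_obs(); print(o['time'],o['tcp_pos'],o['ft_force'])
tips('scene',['handle_grip'])
A=cv2.resize(a['img'][165:235,250:330],(800,700),interpolation=cv2.INTER_CUBIC)[:600]
A=np.clip((A/255.)**.55*255,0,255).astype('uint8').copy()
p=o['tcp_pos']; f=lambda X:tuple(int(v) for v in ((proj(a,X)-[250,165])*10+5))
for z in (.05,.06,.07,.08): cv2.circle(A,f([p[0],p[1],z]),3,(0,255,0),-1)
O=np.array([.6396,.0955]);u=np.array([-.0732,.9973])
q=[]
for r in (.108,.192):
    x=-.045-r*np.cos(.2); q.append(f([*(O+u*x),.033+r*np.sin(.2)]))
cv2.line(A,q[0],q[1],(255,0,255),1)
cv2.imwrite('pics/st3.png',A[:,:,::-1])
```

```text
14.65 [ 0.65625956 -0.08783894  0.07517295] [ 0.46226857 -4.07794291  6.19470161]
scene handle_grip [([0.6582, -0.0968, 0.0594], 0.69)]
```

View pics/st3.png

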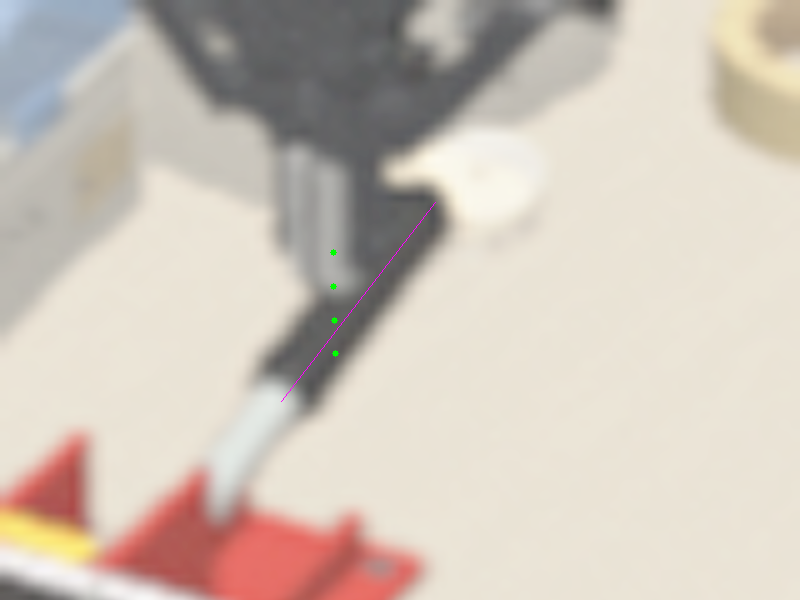

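Call:
{"method": "carry_out", "body": {"deltas": [[0.002,0,0.0002,0,0,0,1],[0.004,0,0.0004,0,0,0,1],[0.004,0,0.0004,0,0,0,1]]}}

```text
time: 15.0
tcp_pos: [0.6566, -0.0883, 0.0728]
tcp_rot: [0.482, 0.516, -0.482, 0.519]
ft_force: [-3.1, -2.5, 15.5]
finger_gap: -0.0002
```

```bash
python3 - <<'E'
from h import *
a=get_image('scene')
for z in (.04,.05,.06): print(z,((proj(a,[.518,-.163,z])-[260,130])*2.8).round())
o=status.get_obs();print(o['time'],o['ft_force'],o['tcp_pos'])
E
python3 -c "
import cv2;a=cv2.imread('pics/g.png')[100:280,120:320];cv2.imwrite('pics/g2.png',cv2.resize(a,None,fx=3.3,fy=3.3))"
```

```text
0.04 [236. 210.]
0.05 [236. 201.]
0.06 [237. 191.]
15.05 [-3.19315289 -2.78563574 13.51971058] [ 0.65652291 -0.08822482  0.07297704]
```

View pics/g2.png

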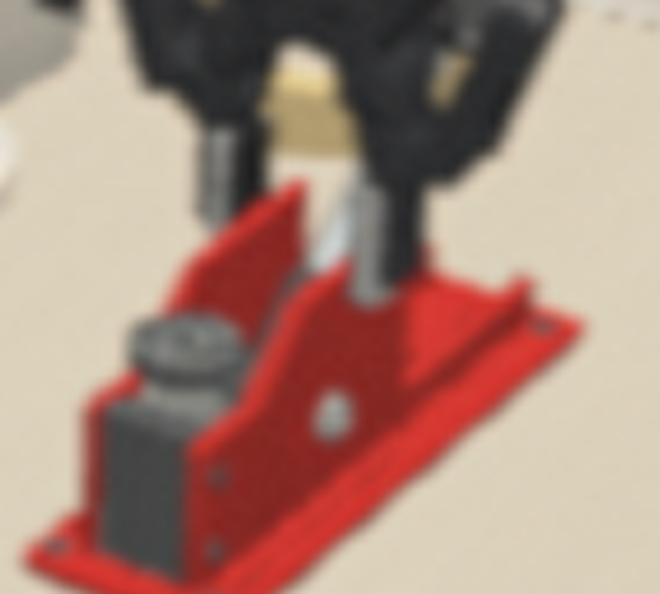

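Call:
{"method": "carry_out", "body": {"deltas": [[-0.017,-0.0005,-0.004,0,0,0,1],[-0.037,-0.001,-0.012,0,0,0,1],[-0.057,-0.002,-0.024,0,0,0,1],[-0.074,-0.0025,-0.034,0,0,0,1],[-0.082,-0.0025,-0.04,0,0,0,1]]}}

```text
time: 15.47
tcp_pos: [0.6506, -0.0466, 0.1545]
tcp_rot: [0.482, 0.517, -0.481, 0.518]
ft_force: [0.8, -0.1, 0.4]
finger_gap: -0.0
```

Call:
{"method": "carry_out", "body": {"deltas": [[0,0,0,0,0,0,1],[0,0,0,0,0,0,1],[0,0,0,0,0,0,1]]}}

```text
time: 15.72
tcp_pos: [0.6496, -0.0475, 0.1507]
tcp_rot: [0.481, 0.518, -0.482, 0.517]
ft_force: [0.6, -0.6, -0.2]
finger_gap: -0.0002
```

Run:
```python
from h import *
a=get_image('scene'); o=status.get_obs();print(o['time'],o['ft_force'],o['tcp_pos'])
tips('scene',['handle_grip','jack_cheeks'])
```

```text
15.7667 [ 0.08191739 -0.24813945 -0.2322837 ] [ 0.6494625  -0.0475108   0.15060271]
scene handle_grip [([0.6545, -0.0583, 0.1357], 0.57)]
scene jack_cheeks [([0.6403, 0.0342, 0.0576], 0.63)]
```

Call:
{"method": "carry_out", "body": {"deltas": [[0.006,0,0.002,0,0,0,1],[0.012,0,0.006,0,0,0,1],[0.018,0,0.011,0,0,0,1],[0.024,0,0.0155,0,0,0,1],[0.03,0,0.0195,0,0,0,1]]}}

```text
time: 16.33
tcp_pos: [0.6518, -0.067, 0.122]
tcp_rot: [0.482, 0.518, -0.481, 0.518]
ft_force: [0.0, 1.6, 6.0]
finger_gap: 0.0001
```

Call:
{"method": "carry_out", "body": {"deltas": [[0.0055,0,0.0035,0,0,0,1],[0.011,0,0.007,0,0,0,1],[0.0165,0,0.01,0,0,0,1],[0.022,0,0.0125,0,0,0,1],[0.0275,0,0.015,0,0,0,1]]}}

```text
time: 16.75
tcp_pos: [0.653, -0.0817, 0.0952]
tcp_rot: [0.482, 0.517, -0.481, 0.518]
ft_force: [-0.6, 1.8, 6.0]
finger_gap: -0.0001
```

Call:
{"method": "carry_out", "body": {"deltas": [[0.005,0,0.0015,0,0,0,1],[0.01,0,0.003,0,0,0,1],[0.015,0,0.004,0,0,0,1],[0.02,0,0.0048,0,0,0,1],[0.023,0,0.005,0,0,0,1]]}}

```text
time: 17.17
tcp_pos: [0.6537, -0.0882, 0.0727]
tcp_rot: [0.482, 0.516, -0.482, 0.519]
ft_force: [-2.7, -3.1, 17.1]
finger_gap: -0.0001
```

Call:
{"method": "carry_out", "body": {"deltas": [[-0.017,0,-0.004,0,0,0,1],[-0.037,0,-0.012,0,0,0,1],[-0.057,0,-0.024,0,0,0,1],[-0.074,0,-0.034,0,0,0,1],[-0.082,0,-0.04,0,0,0,1]]}}

```text
time: 17.58
tcp_pos: [0.6506, -0.0463, 0.1558]
tcp_rot: [0.482, 0.517, -0.481, 0.518]
ft_force: [0.3, -0.0, 0.3]
finger_gap: 0.0001
```

Call:
{"method": "carry_out", "body": {"deltas": [[0,0,0,0,0,0,1],[0,0,0,0,0,0,1]]}}

```text
time: 17.75
tcp_pos: [0.65, -0.0467, 0.1532]
tcp_rot: [0.481, 0.518, -0.482, 0.518]
ft_force: [0.0, 0.1, -0.6]
finger_gap: 0.0002
```

Call:
{"method": "carry_out", "body": {"deltas": [[0.006,0,0.002,0,0,0,1],[0.012,0,0.006,0,0,0,1],[0.018,0,0.011,0,0,0,1],[0.024,0,0.0155,0,0,0,1],[0.03,0,0.0195,0,0,0,1]]}}

```text
time: 18.17
tcp_pos: [0.6512, -0.0666, 0.1227]
tcp_rot: [0.482, 0.518, -0.482, 0.517]
ft_force: [-0.2, 2.1, 5.2]
finger_gap: 0.0001
```

Call:
{"method": "carry_out", "body": {"deltas": [[0.0055,0,0.0035,0,0,0,1],[0.011,0,0.007,0,0,0,1],[0.0165,0,0.01,0,0,0,1],[0.022,0,0.0125,0,0,0,1],[0.0275,0,0.015,0,0,0,1]]}}

```text
time: 18.58
tcp_pos: [0.6526, -0.0813, 0.0964]
tcp_rot: [0.482, 0.518, -0.481, 0.518]
ft_force: [-1.1, 1.8, 5.3]
finger_gap: 0.0003
```

Call:
{"method": "carry_out", "body": {"deltas": [[0.005,0,0.0015,0,0,0,1],[0.01,0,0.003,0,0,0,1],[0.015,0,0.004,0,0,0,1],[0.02,0,0.0048,0,0,0,1],[0.023,0,0.005,0,0,0,1]]}}

```text
time: 19.0
tcp_pos: [0.6533, -0.0877, 0.0736]
tcp_rot: [0.482, 0.516, -0.482, 0.518]
ft_force: [-0.2, -3.9, 11.3]
finger_gap: 0.0001
```

Run:
```python
from h import *
a=snap('scene','e_s.png');b=snap('top','e_t.png')
o=status.get_obs();print(o['time'],o['ft_force'],o['tcp_pos'])
tips('scene',['handle_grip','jack_cheeks','front_foot_near','rear_foot_near','front_foot_far','shaker','flask_small_b','dropper_bottle_0','stopper_1'])
tips('top',['lift_pad','shaker','front_foot_near','rear_foot_near'])
A=cv2.resize(a['img'][180:350,100:310],(520,421),interpolation=cv2.INTER_CUBIC)
B=cv2.resize(b['img'][135:265,140:290],(480,416),interpolation=cv2.INTER_CUBIC)
B=np.pad(B,((0,5),(0,0),(0,0)))
cv2.imwrite('pics/e.png',cv2.resize(np.hstack([A,B]),(800,337))[:,:,::-1])
```

```text
19.1 [-1.67382283 -2.54437433  7.36125779] [ 0.65330844 -0.08778191  0.07395871]
scene handle_grip [([0.6594, -0.0934, 0.057], 0.65), ([0.6392, 0.0356, 0.0583], 0.5)]
scene jack_cheeks [([0.6458, 0.0345, 0.0578], 0.97), ([0.6595, -0.0972, 0.0573], 0.5)]
scene front_foot_near []
scene rear_foot_near [([0.5133, 0.3265, 0.0006], 0.89), ([0.6379, 0.1038, 0.1032], 0.43)]
scene front_foot_far [([0.3806, 0.0326, 0.0043], 0.51), ([0.6347, 0.1034, 0.1036], 0.22)]
scene shaker []
scene flask_small_b [([0.3781, 0.0296, 0.0015], 0.73)]
scene dropper_bottle_0 [([0.7906, -0.0157, -0.0025], 0.82)]
scene stopper_1 [([0.3727, -0.0928, -0.0001], 0.45)]
top lift_pad [([0.6379, 0.1004, 0.1042], 0.67)]
top shaker [([0.626, 0.2435, 0.0085], 0.74)]
top front_foot_near []
top rear_foot_near []
```

View pics/e.png

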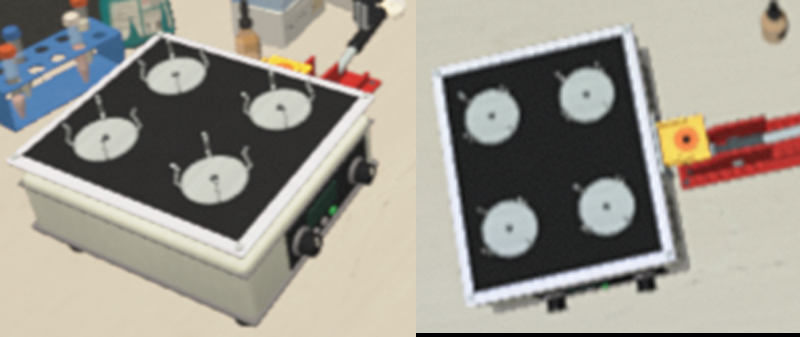

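Call:
{"method": "carry_out", "body": {"deltas": [[0.0015,0,0,0,0,0,1],[0.003,0,0,0,0,0,1],[0.003,0,0,0,0,0,1],[0.003,0,0,0,0,0,1],[0.003,0,0,0,0,0,1]]}}

```text
time: 20.27
tcp_pos: [0.6535, -0.088, 0.0728]
tcp_rot: [0.482, 0.516, -0.482, 0.519]
ft_force: [-5.1, -3.1, 14.9]
finger_gap: 0.0001
```

Call:
{"method": "carry_out", "body": {"deltas": [[0,0,0,0,0,0,1],[0,0,0,0,0,0,1],[0,0,0,0,0,0,1],[0,0,0,0,0,0,1],[0,0,0,0,0,0,1]]}}

```text
time: 20.68
tcp_pos: [0.6535, -0.088, 0.0728]
tcp_rot: [0.482, 0.516, -0.482, 0.519]
ft_force: [-4.5, -3.4, 14.7]
finger_gap: -0.0002
```

Run:
```python
from h import *
tips('scene',['lift_pad','rear_foot_near','handle_grip']);tips('top',['lift_pad','shaker'])
o=status.get_obs();print(o['time'],o['ft_force'],o['tcp_pos'])
from scipy.optimize import least_squares
# two-view height of the orange marker: triangulate
a=get_image('scene');b=get_image('top')
def cen(d,X):
    u,v=proj(d,X).astype(int); m=hsvmask(d,(5,150,150),(19,255,255),(u-14,v-14,u+14,v+14)); ys,xs=np.nonzero(m); return (xs.mean(),ys.mean(),len(xs)) if len(xs) else None
ca,cb=cen(a,[.638,.103,.114]),cen(b,[.638,.103,.114]); print(ca,cb)
if ca: print(least_squares(lambda X:np.r_[proj(a,X)-ca[:2],proj(b,X)-cb[:2]],[.638,.1,.11]).x)
```

```text
scene lift_pad [([0.639, 0.1032, 0.1064], 0.91)]
scene rear_foot_near [([0.5117, 0.3233, 0.0006], 0.93)]
scene handle_grip [([0.6577, -0.0974, 0.0602], 0.59)]
top lift_pad [([0.6366, 0.1003, 0.1047], 0.64)]
top shaker [([0.625, 0.2411, 0.0097], 0.8)]
21.0333 [-3.97304952 -3.66348422 14.78233741] [ 0.65347702 -0.08799425  0.07281537]
(np.float64(244.78571428571428), np.float64(212.64285714285714), 14) (np.float64(246.17821782178217), np.float64(190.9108910891089), 101)
[0.63092754 0.10082337 0.12154022]
```

```bash
python3 -c "
from rig import order; print(order.close_job())"
```

```text
the job is handed in; nothing more can be done
None
```

I set the jack under the yellow lug and pumped it three full strokes, then handed the job in at about 21 s. The closed fingers are still pressing the handle against its bottom stop with about 15 N.

**Saddle position:** I placed it within about 2 mm of the lift pad's centre, slightly towards the rear to allow for the pad swinging back.

**Last checks:**
- **Lift:** both cameras put the lift pad 20–21 mm higher (about 0.105 m, from 0.084 m). That works out to about 15 mm under the front feet. It is inferred from the pad rise, because the networks never saw the front feet directly.
- **Holding:** tool height and push stayed steady, and the pad showed no sinking, for about a second before handing in.
- **Surroundings:** the rear near foot, flask, dropper bottle and stopper are all within about 5 mm of where they started, which is detector noise. The flask, bottle and stopper were last measured just after the third stroke.

**Checks that disagreed:**
- A rough fit of the orange marker's position from both views put it at 0.122 m. About 0.115 m was expected, and the scene camera saw only 14 pixels of it, so I did not rely on it.
- The fingers met the handle with the tool about 20 mm lower than the stated 25 mm fingertip length implies, so the first stroke took several extra pushes to reach the stop.

I viewed 11 pictures, one over the budget of 10.

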